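# Free the label printer's hood from its safety catch and load a label roll

### The arm

A 6-joint arm with a two-finger parallel gripper is mounted at the origin on a cart in front of the work surface, level with it; the furniture and walls round the work are solid. World frame = base frame: x ahead of the robot, y to its left, z up, the work surface at z = 0. Lengths are in m, angles in rad, forces in N, time in s.
With the tool pointing down it reaches from about 0.325 to 0.775 m from the base axis. Payload 5.5 kg.
Tool frame: the origin (TCP) lies at the very end of the fingers, on their centre line; the grasp point (between the pads) lies 19 mm behind it; z points along the fingers, y is the line along which they close (so a half turn about z gives the same grasp; the last joint's range is limited). The gripper opens to 88 mm and grips with 3 to 60 N. Pads are 20 mm wide; open, the fingers measure 115 mm over their backs; the gripper's body (75 mm by 178 mm) begins 61 mm behind the grasp point.
Start: joints at [1.059, 0.091, 1.231, -0, 1.82, -0.057], TCP at [0.264, 0.539, 0.223] pointing down, gripper open.
Joint ranges: [-2.87, 2.87], [-0.86, 2.18], [0.17, 2.46], [-1.51, 4.65], [0.06, 2.69], [-2.65, 2.65]. Speed limits (rad/s): [2.57, 2.57, 3.01, 3.14, 3.14, 3.14].

### API

Orientations are given as [roll, pitch, yaw] about the fixed x, y, z axes, in that order (R = Rz(yaw) Ry(pitch) Rx(roll)).
In Python, from plant import ctrl gives the robot as it stands.
- The arm moves only by the tool play_rows, never from a script. Its argument "moves" is a list of rows, each a list of 2 entries, a list of its own where there are three numbers: the shift along the tool's x, y, z in cm, then the turn, a rotation vector about the tool's x, y, z in rad. In form: [[[tx, ty, tz], [ax, ay, az]], ...]. A call has 1 to 12 rows; each row is the pose to reach, as a shift and turn from the pose commanded when the call began, along the tool's axes at that moment; what a row does not reach only later rows make up. A row lasts 1/10 s, in which the tool goes at most 50 mm and 8.59 degrees, less where a joint would pass 70% of its speed; a pose out of reach is approached as far as the arm can. A call with a gripper value outside its range is refused whole. "fingers" is the gripper's target within -1 to 1 (fully open at 1, half-way at 0, shut at -1), set as the call begins (left out, the last holds). The fingers move at their own pace and stop on an object; the grip force is fixed at half the most. Time passes only in rows, so rows that repeat a pose let the fingers close. It gives the time, the measured TCP pose, the force, the opening and the grip force at its end, in the units of the state.
- ctrl.sense(): the state, without advancing time (a new reading comes with each control period).
- ctrl.camera(name): name is "side" or "top" or "wrist"; returns the picture (420x560x3 uint8, red, green, blue); there is no depth.
- ctrl.get_calibration(name): a dict with "vfov" (degrees; the focal length in pixels is half the picture's height over the tangent of half this angle, whatever the lens; pixels are square), "cx", "cy" (the principal point, pixels), "dist" ([k1, k2, p1, p2, k3] as OpenCV has them; the pictures are not rectified), "R" (3x3) and "t" (3): a world point X has camera coordinates R X + t; the wrist camera has in their place "hand_eye" (4x4, takes a point from camera to tool coordinates, whose origin is the TCP and whose axes are the flange's). Camera axes: x right, y down, z forward; pixel columns grow to the right and rows downward; lengths in m; the calibration is good to about 2 mm. A picture is of the moment at which its call begins: read the wrist's pose just before it. get_calibration takes no time and is no camera call.
- ctrl.sign_off(): hands the job in; it is judged then, once.
Trained networks look in the newest picture that a camera, given by its name, has taken for a name from the list of things; names that differ only in an ending like _2 or _b are one class to them, and where a whole thing is asked for, a point or a joint stands for the part that bears it (a point fixed in the world has none). Each returns a list of dicts, best first, with "p" (0 to 1); they miss things now and then, are a little off and sometimes report something else, mostly with a low value. They report only what shows in the picture. A call takes as long as a camera call. They do not tell look-alikes from the thing itself.
- ctrl.recognise(camera, label): "xyz" ([x, y, z] in m, in world coordinates, good to about 4 mm: the middle of the surface that is visible of it).
- ctrl.cut_out(camera, label): "mask" (420x560 bool, what is visible of it).
The state is a dict: "time_s": time; "joints": joint angles; "qd": joint speeds; "joint_torque": joint torques, N m; "eef_pos": TCP position; "orientation": TCP orientation; "wrist_force": force on the tool from outside, world axes, zero at the start; "torque": the same for the moment, N m; "finger_gap": finger opening in m; "grip_force": force on a finger pad.
Only numpy, scipy, OpenCV 4.12 (cv2) and the standard library are available. Lean on these libraries where they do the work, as an engineer would, in place of code of your own. Each camera call takes 0.05 s, during which the arm holds its last target. There are 200 camera calls.

### The job

The label printer's hood has popped up a little but is still held by the sprung safety catch hidden under its raised front edge. Reach under the edge, push the catch to the printer's left while lifting, and swing the hood right up until it stands upright; then take the white label roll out of the wooden rack and set it down gently, standing on its rim as it was, in the printer's roll bay. Leave the hood open, and leave the tape roll and the other things on the bench where they are.

Things in the scene. Friction and masses are not known exactly. Their poses are not given: they have to be found in the camera images.
- printer: Desktop label printer, fixed: black base, grey hood. Origin: centre of its underside; x to its back, y to its left (seen from in front), z up; front (-x) faces the robot, turned up to 0.25 rad. Base: plinth 10 mm high from x -130 to +125 mm; on it a block, top 60 mm above the bench, 148 mm wide, x -70 to +125 mm. In front of x -70 the space between plinth and hood edge is free.
- hood (a joint): Hood angle (rad): 0 shut, grows as its front rises, stop at 1.75; starts at 0.04 to 0.09. Hinge along the printer's y through printer x +115, z 70 mm, at the back. Stiff: it stays where it is left; lifting takes about 5 N at the lip. Held by the catch it goes no further than about 0.12. Upright enough means above 1.35; nearer 1.5 leaves more room in front of it.
- hood_lip (a point): Middle of the lower front edge of the hood, where it is lifted; moves with the hood (250 mm in front of the hinge, 5 mm below it, when shut; axes then like the printer's). The lip is an inward flange 18 mm deep, 160 mm wide, flat below. Above it the front panel slopes back by 0.4 rad. Hood: 160 mm wide, top 145 mm above the bench when shut, 4 mm walls.
- catch (a joint): Displacement of the catch (m): 0 at rest, engaged; grows to 0.020 as it is pushed to the printer's left (+y). Sprung back: 3 N at rest, 5.5 N at the end. Held aside by more than about 0.011 it is free; keep it so until the hood angle has passed 0.30, then it may spring back.
- catch_tongue (a point): Point on the right (-y) face of the catch's steel tongue, the face to push left; moves with hood and catch. The tongue is an upright plate under the hood, 6 mm thick (y), from 5 to 53 mm behind the lip's front edge (this point: 19 mm) and down to 38 mm below the lip's underside (this point: 18 mm); 40 mm left of the hood's middle. To its right, in front of the keeper, all is free.
- keeper (a point): Middle of the front edge of the keeper, a fixed steel plate 25 mm wide (y) and 6 mm thick that projects 30 mm forward from the block, to printer x -100, z 60 to 66 mm, just to the right of the tongue. A toe at the tongue's rear lower end (37 to 53 mm behind the lip's edge) reaches 12 mm to the right under it. Keep the fingers in front of it.
- bay (a point): Centre of the floor of the roll bay, at printer x -15, y -15, z 20 mm; axes like the printer's. An upright slot open at the top: 36 to 38 mm wide (y), 90 mm long (x), 40 mm deep (the deck round it is 60 mm above the bench). End stops 15 mm high, 33 mm before and behind its middle, cradle the roll.
- rack: Plywood rack, fixed, 110 x 170 mm. Origin: centre of its underside; x back, y left. Two slots with centres at y +45 and -45 mm, each 31 mm wide, floor 8 mm and cheeks 40 mm above the bench. One holds the label roll, the other the tape roll; which is which changes.
- roll_center (a point): Centre of the white label roll (83 mm diameter, 24 mm wide, brown core, 0.13 kg), standing on its rim. Its z axis is the roll's own axis (level, across the slot). In the rack its centre is 49 mm and its top 91 mm above the bench; in the bay its centre is 61 mm above the bench. Grasp it from above across its 24 mm width, high up, clear of the cheeks and later of the deck.
- tape_center (a point): Centre of the tan tape roll (93 mm diameter, 25 mm wide) standing in the other slot; it stays there.
- staple_box: Bystander, leave alone: small closed carton 39 x 63 x 34 mm. Origin: centre of its underside.
- parcel: Bystander, leave alone: small brown closed carton 62 x 101 x 40 mm. Origin: centre of its underside.
- stapler: Bystander, leave alone: red and black desk stapler, 145 x 36 x 53 mm. Origin: centre of its underside.
- marker: Bystander, leave alone: black felt marker lying on the bench, 138 mm long, 16 mm thick. Origin: centre of its underside.
- glue_stick: Bystander, leave alone: standing glue stick, 26 mm thick, 92 mm high. Origin: centre of its underside.
- stamp: Bystander, leave alone: hand stamp with a turned wooden handle, 28 x 55 x 82 mm. Origin: centre of its underside.
Things that resemble listed ones, but are neither listed nor needed, are in the scene too. What is shaped like the part that bears roll_center but orange or pink is not meant.

How it is judged:
On the way, in this order (a step that is already met when the one before it is completed fails the run):
1. the catch is pushed aside while the hood is still low (value of joint catch above 0.006 m and value of joint hood below 0.3 rad), for 0.05 s.
2. the hood is swung up upright (value of joint hood above 1.35 rad), for 0.2 s.
At the end, for the whole second after the job is handed in: Hood open past 1.35 rad; white label roll released and at rest on its rim in the bay: centre within 14 mm of the bay middle in x and y, under 48 mm above its floor, axis within 0.35 rad of the printer's y; tape roll and other things within 30 mm of their start (value of joint hood above 1.35 rad and x of roll_center in the frame of bay between -0.014 and 0.014 m and y of roll_center in the frame of bay between -0.014 and 0.014 m and z of roll_center in the frame of bay between 0.03 and 0.048 m and angle between the z axis of roll_center and the y axis of bay, either way round below 0.35 rad and linear speed of label_roll below 0.04 m/s); the robot touches nothing.
It fails at once if the tape roll is moved by more than 30 mm (distance of tape_center from where it was at the start of the episode above 0.03 m).
It fails at once if another thing on the bench is moved by more than 30 mm (distance of any of staple_box, parcel, stapler, marker, glue_stick, stamp from where it was at the start of the episode above 0.03 m).
It fails at once if the label roll drops or is thrown into the bay (faster than 0.8 m/s over it) (horizontal distance between roll_center and bay below 0.04 m and linear speed of label_roll above 0.8 m/s).
It also fails if it takes over 72 s, if anything falls off the work surface, if the arm or the gripper's body presses on something with over 40 N, if the wrist force passes 120 N, or if a joint passes its speed limit or range.

## Working session

There is one attempt and no reset: what is moved stays moved. The work goes in short steps, Python scripts to look and compute and a tool call to move; the robot and the scene stay as the last step left them, time stands still between calls to the robot, and variables do not carry over. Pictures are saved under pics/ and viewed, at most 10 in all, crops included, and the job is handed in when it is done.

Besides the shell and the picture viewer there is one more tool, called after "Request:" by a JSON object that holds its "op" and its "data", one argument or row to a line. play_rows: Moves the arm, as the interface text tells. Its arguments: {"type":"object","properties":{"moves":{"type":"array","items":{"type":"array"}},"fingers":{"type":"number"}},"required":["moves"]}

```bash
mkdir -p pics; ls; cat > h.py <<'E'
import numpy as np, cv2
from plant import ctrl
def save(cam,n):
    im=ctrl.camera(cam); cv2.imwrite(f'pics/{n}.png',im[:,:,::-1]); return im
def K(c):
    f=210/np.tan(np.radians(c['vfov'])/2); return np.array([[f,0,c['cx']],[0,f,c['cy']],[0,0,1.]])
E
python3 - <<'E'
from h import *
np.set_printoptions(precision=4,suppress=True)
a=save('side','side0');b=save('top','top0')
cv2.imwrite('pics/both.png',cv2.resize(np.vstack([a,b])[:,:,::-1],None,fx=.71,fy=.71))
for c in('side','top'):
    for l in ['printer','hood_lip','hood','catch_tongue','keeper','rack','roll_center','tape_center','staple_box','parcel','stapler','marker','glue_stick','stamp']:
        print(c,l,[(np.round(d['xyz'],3),round(d['p'],2)) for d in ctrl.recognise(c,l)[:3]])
print(ctrl.sense())
for c in('side','top'):
    k=ctrl.get_calibration(c);print(k, -np.array(k['R']).T@k['t'])
E
```

```text
pics
side printer [(array([0.634, 0.204, 0.132]), 0.93)]
side hood_lip [(array([0.635, 0.194, 0.142]), 0.88)]
side hood [(array([0.634, 0.191, 0.147]), 0.87)]
side catch_tongue [(array([0.545, 0.189, 0.054]), 0.44)]
side keeper [(array([0.629, 0.203, 0.134]), 0.94)]
side rack [(array([ 0.507, -0.192,  0.007]), 0.91)]
side roll_center [(array([ 0.528, -0.073,  0.022]), 0.96), (array([0.634, 0.204, 0.132]), 0.22)]
side tape_center []
side staple_box [(array([ 0.7  , -0.12 ,  0.039]), 0.54)]
side parcel [(array([ 0.717, -0.29 ,  0.038]), 0.78)]
side stapler [(array([0.412, 0.404, 0.035]), 0.58)]
side marker [(array([ 0.421, -0.032,  0.015]), 0.58), (array([0.628, 0.205, 0.129]), 0.44)]
side glue_stick [(array([0.54 , 0.39 , 0.058]), 0.68)]
side stamp []
top printer [(array([0.634, 0.14 , 0.156]), 0.56)]
top hood_lip [(array([0.639, 0.143, 0.147]), 0.66)]
top hood [(array([0.642, 0.147, 0.154]), 0.78), (array([ 0.49 , -0.214,  0.079]), 0.73)]
top catch_tongue []
top keeper [(array([0.635, 0.141, 0.153]), 0.58)]
top rack [(array([ 0.492, -0.257,  0.009]), 0.76)]
top roll_center [(array([ 
[... 954 characters left out ...]
,  0.0158]), 'grip_force': 0.0, 'finger_gap': 0.08813529887545238}
{'vfov': 54.79850405482684, 'cx': 273.7949061029488, 'cy': 207.6788935753479, 'dist': array([-0.0477,  0.    ,  0.    ,  0.    ,  0.    ]), 'R': array([[-0.9413, -0.3375,  0.0094],
       [-0.2066,  0.5538, -0.8066],
       [ 0.267 , -0.7612, -0.591 ]]), 't': array([0.5455, 0.1823, 1.1909])} [0.2331 0.9896 0.8457]
{'vfov': 44.276936132888956, 'cx': 274.15260284519786, 'cy': 205.217211732609, 'dist': array([0.0083, 0.    , 0.    , 0.    , 0.    ]), 'R': array([[-0.0017, -1.    ,  0.0098],
       [-0.9865,  0.0001, -0.1638],
       [ 0.1638, -0.0099, -0.9864]]), 't': array([-0.0375,  0.5811,  1.5131])} [ 0.3253 -0.0226  1.5882]
```

View pics/side0.png

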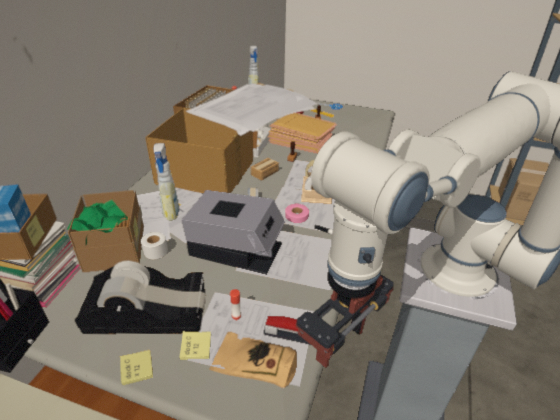

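View pics/top0.png

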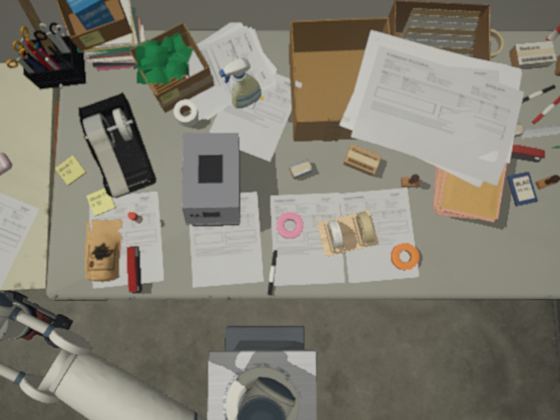

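The top view shows the printer at (211,178). The rack holds a white roll at (337,235) and a tan roll at (366,228). Other candidates are a white-and-brown ring on the bench at (186,110), a pink ring at (290,225) and an orange ring at (405,256). Only (337,235) is white, standing in the rack. Next I'll fit the printer model to the masks and enlarge the rack.

```bash
cat >> h.py <<'E'
def proj(cam,P,cal=None):
    c=cal or ctrl.get_calibration(cam)
    r,_=cv2.Rodrigues(np.array(c['R'],float)); return cv2.projectPoints(np.asarray(P,float).reshape(-1,1,3),r,np.array(c['t'],float),K(c),np.array(c['dist'],float))[0][:,0]
def hoodpts(p):
    x,y,w,th=p; P=[]
    prof=np.array([[-.135,.065],[-.101,.145],[.125,.145],[.125,.065]])-[.115,.07]
    c,s=np.cos(th),np.sin(th)
    for a,b in prof:
        X=.115+a*c+b*s; Z=.07-a*s+b*c
        for v in(-.08,.08): P.append([x+X*np.cos(w)-v*np.sin(w),y+X*np.sin(w)+v*np.cos(w),Z])
    return np.array(P)
E
python3 - <<'E'
from h import *
from scipy.optimize import minimize
np.set_printoptions(precision=4,suppress=True)
M={};C={};ims={}
for c in('side','top'):
    ims[c]=ctrl.camera(c); C[c]=ctrl.get_calibration(c)
    M[c]=ctrl.cut_out(c,'hood')[0]['mask']; print(c,M[c].sum())
def sil(c,p):
    m=np.zeros((420,560),np.uint8); h=cv2.convexHull(proj(c,hoodpts(p),C[c]).astype(np.float32))
    cv2.fillConvexPoly(m,np.round(h*16).astype(np.int32),255,cv2.LINE_AA,4); return m/255.
def cost(p): return sum(np.abs(sil(c,p)-M[c]).sum() for c in M)
for cams in(['side','top'],['top'],['side']):
    f=lambda p:sum(np.abs(sil(c,p)-M[c]).sum() for c in cams)
    b=min((minimize(f,[.635,.15,w,.065],method='Nelder-Mead',options=dict(initial_simplex=np.array([[.635,.15,w,.065]]+[[.635+.03*(i==0),.15+.03*(i==1),w+.1*(i==2),.065+.02*(i==3)] for i in range(4)]),maxiter=500)) for w in(-.15,0,.15)),key=lambda r:r.fun)
    print(cams,b.x,b.fun)
    if len(cams)==2: best=b.x
V=[]
for c,(x0,y0) in(('top',(165,115)),('side',(175,180))):
    im=cv2.resize(ims[c][y0:y0+130,x0:x0+120],None,fx=4,fy=4,interpolation=cv2.INTER_CUBIC)
    for q in (proj(c,hoodpts(best),C[c])-[x0,y0]+.5)*4: cv2.circle(im,tuple(int(v) for v in q),3,(255,0,0),-1)
    V.append(im)
im=cv2.resize(ims['top'][205:275,305:405],None,fx=5,fy=5,interpolation=cv2.INTER_CUBIC)
cv2.imwrite('pics/rackcrop.png',im[:,:,::-1])
cv2.imwrite('pics/fit.png',cv2.resize(np.hstack(V),(800,433))[:,:,::-1])
print(ctrl.get_calibration('wrist'),ctrl.sense()['time_s'])
E
```

```text
Traceback (most recent call last):
IndexError: list index out of range
```

```bash
cat > fit.py <<'E'
from h import *
from scipy.optimize import minimize
np.set_printoptions(precision=4,suppress=True)
M={};C={};ims={}
for c in('side','top'):
    ims[c]=ctrl.camera(c); C[c]=ctrl.get_calibration(c)
    for l in('hood','hood_lip','hood','hood_lip'):
        r=ctrl.cut_out(c,l)
        if r: M[c]=r[0]['mask']; print(c,l,M[c].sum(),r[0]['p']);break
def sil(c,p):
    m=np.zeros((420,560),np.uint8); h=cv2.convexHull(proj(c,hoodpts(p),C[c]).astype(np.float32))
    cv2.fillConvexPoly(m,np.round(h*16).astype(np.int32),255,cv2.LINE_AA,4); return m/255.
for cams in(['side','top'],['top'],['side']):
    if any(c not in M for c in cams): continue
    f=lambda p:sum(np.abs(sil(c,p)-M[c]).sum() for c in cams)
    b=min((minimize(f,[.635,.15,w,.065],method='Nelder-Mead',options=dict(initial_simplex=np.array([[.635,.15,w,.065]]+[[.635+.03*(i==0),.15+.03*(i==1),w+.1*(i==2),.065+.02*(i==3)] for i in range(4)]),maxiter=500)) for w in(-.15,0,.15)),key=lambda r:r.fun)
    print(cams,b.x,b.fun)
    if 'best' not in globals(): best=b.x
V=[]
for c,(x0,y0) in(('top',(165,115)),('side',(175,180))):
    im=cv2.resize(ims[c][y0:y0+130,x0:x0+120],None,fx=4,fy=4,interpolation=cv2.INTER_CUBIC)
    for q in (proj(c,hoodpts(best),C[c])-[x0,y0]+.5)*4: cv2.circle(im,tuple(int(v) for v in q),3,(255,0,0),-1)
    V.append(im)
im=cv2.resize(ims['top'][205:275,305:405],None,fx=5,fy=5,interpolation=cv2.INTER_CUBIC)
cv2.imwrite('pics/rackcrop.png',im[:,:,::-1])
cv2.imwrite('pics/fit.png',cv2.resize(np.hstack(V),(800,433))[:,:,::-1])
print(ctrl.get_calibration('wrist'),ctrl.sense()['time_s'])
E
python3 fit.py
```

```text
side hood_lip 4960 0.73
top hood_lip 5327 0.58
['side', 'top'] [0.6524 0.144  0.0256 0.0724] 543.0156862745098
['top'] [0.6531 0.1447 0.0312 0.0528] 246.5843137254902
['side'] [0.6534 0.143  0.0015 0.0694] 278.2352941176471
{'vfov': 63.18801215790238, 'cx': 279.72917423567003, 'cy': 213.963702866432, 'dist': array([-0.0634,  0.    ,  0.    ,  0.    ,  0.    ]), 'hand_eye': array([[-0.0002, -0.9651, -0.262 ,  0.0713],
       [ 1.    , -0.0002, -0.0001,  0.0019],
       [ 0.    , -0.262 ,  0.9651, -0.1617],
       [ 0.    ,  0.    ,  0.    ,  1.    ]])} 1.9
```

View pics/fit.png

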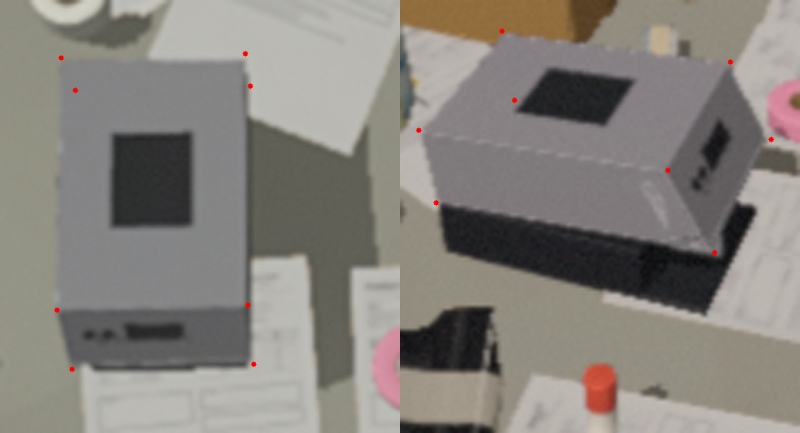

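View pics/rackcrop.png

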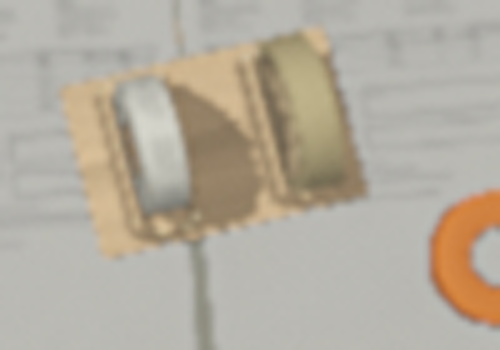

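```bash
cat >> h.py <<'E'
from scipy.spatial.transform import Rotation as Ro
def Rt(a,w=0.):
    "tool tilted a from straight down, towards azimuth w; tool x up/forward"
    return Ro.from_euler('z',w)*Ro.from_matrix([[np.cos(a),0,np.sin(a)],[0,-1,0],[np.sin(a),0,-np.cos(a)]])
def to(p,R,p0=None,R0=None):
    if p0 is None: s=ctrl.sense(); p0=s['eef_pos']; R0=Ro.from_euler('xyz',s['orientation'])
    return np.round(R0.inv().apply(np.array(p)-p0)*100,2).tolist(), np.round((R0.inv()*R).as_rotvec(),3).tolist()
E
python3 - <<'E'
from h import *
print(to([.42,.17,.30],Rt(0)));print(to([.42,.17,.28],Rt(.3)),to([.40,.17,.28],Rt(.7)))
E
```

```text
([-30.26, -26.28, -7.74], [0.0, -0.0, 2.687])
([-30.26, -26.28, -5.74], [-0.402, 0.093, 2.66]) ([-28.47, -27.16, -5.74], [-0.928, 0.215, 2.542])
```

Request:
{"op": "play_rows", "data": {
  "moves": [
    [[-3,-3,-7],[0,0,0.15]],
    [[-7,-6,-8],[0,0,0.3]],
    [[-11,-9,-8],[0,0,0.45]],
    [[-15,-12,-8],[0,0,0.6]],
    [[-18,-15,-8],[0,0,0.75]],
    [[-21,-18,-8],[0,0,0.9]],
    [[-24,-21,-8],[0,0,1.05]],
    [[-27,-23,-8],[0,0,1.2]],
    [[-29,-25,-8],[0,0,1.35]],
    [[-30.3,-26.3,-7.7],[0,0,1.5]],
    [[-30.3,-26.3,-7.7],[0,0,1.65]],
    [[-30.3,-26.3,-7.7],[0,0,1.8]]
  ],
  "fingers": -1
}}

```text
time_s: 3.1
eef_pos: [0.4204, 0.1689, 0.2997]
orientation: [3.142, -0.0, 0.879]
wrist_force: [0.1, 0.6, 0.5]
finger_gap: 0.0005
grip_force: 0.0
```

```bash
python3 - <<'E'
from h import *
s=ctrl.sense();print(s['eef_pos'],s['orientation'],s['joints'])
print(to([.42,.17,.28],Rt(.0)),to([.40,.17,.28],Rt(.6)))
E
```

```text
[0.4204358  0.16885943 0.29967906] [ 3.14153304e+00 -1.29252353e-04  8.78856099e-01] [ 3.06782133e-01 -2.69874424e-01  1.43256700e+00  2.16253500e-05
  1.97875913e+00  9.98730945e-01]
([0.06, -0.11, 1.97], [-0.0, -0.0, 0.879]) ([-1.22, -1.65, 1.97], [-0.263, 0.56, 0.852])
```

Request:
{"op": "play_rows", "data": {
  "moves": [
    [[-0.2,-0.3,1],[-0.04,0.09,0.12]],
    [[-0.4,-0.5,2],[-0.08,0.17,0.26]],
    [[-0.6,-0.8,2],[-0.12,0.25,0.38]],
    [[-0.8,-1.1,2],[-0.16,0.34,0.51]],
    [[-1,-1.4,2],[-0.2,0.42,0.64]],
    [[-1.2,-1.6,2],[-0.23,0.5,0.76]],
    [[-1.2,-1.6,2],[-0.263,0.56,0.852]],
    [[-1.2,-1.6,2],[-0.263,0.56,0.852]]
  ]
}}

```text
time_s: 3.9
eef_pos: [0.3991, 0.1714, 0.2782]
orientation: [-3.141, -0.599, 0.009]
wrist_force: [-0.1, -0.8, -0.4]
finger_gap: 0.0003
grip_force: 0.0
```

```bash
python3 - <<'E'
from h import *
np.set_printoptions(precision=4,suppress=True)
s=ctrl.sense();print(s['eef_pos'],s['orientation'],s['joints'])
im=save('wrist','w1')
for l in('hood_lip','catch_tongue','keeper'): print(l,[(np.round(d['xyz'],4),round(d['p'],2)) for d in ctrl.recognise('wrist',l)[:3]])
print(ctrl.sense()['time_s'])
E
```

```text
[0.3991 0.1714 0.2782] [-3.1413 -0.5991  0.0091] [ 0.5688 -0.8537  1.9581 -0.3043  1.5151  2.0657]
hood_lip [(array([0.5923, 0.1433, 0.1535]), 0.81), (array([ 0.7294, -0.2623,  0.0224]), 0.22)]
catch_tongue [(array([0.5207, 0.1857, 0.0623]), 0.45)]
keeper [(array([0.5862, 0.1444, 0.1522]), 0.68)]
4.1
```

View pics/w1.png

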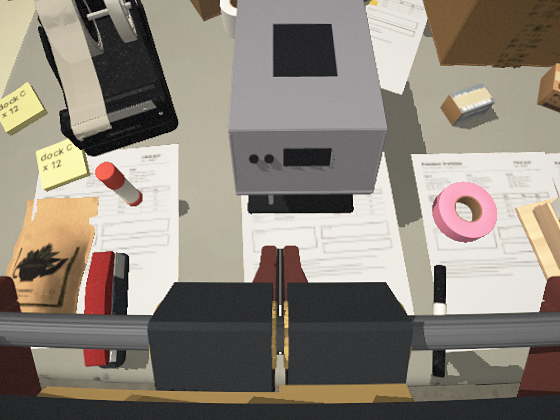

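The wrist view shows the hood's lower front edge from (235,192) to (375,193), its top front edge from (230,131) to (386,130), and the finger tips at (281,250). I'll fit the printer pose to these corners in all three cameras.

```bash
cat > fit2.py <<'E'
from h import *
from scipy.optimize import least_squares
np.set_printoptions(precision=4,suppress=True)
s=ctrl.sense(); c=ctrl.get_calibration('wrist'); H=np.array(c['hand_eye'])
T=np.eye(4);T[:3,:3]=Ro.from_euler('xyz',s['orientation']).as_matrix();T[:3,3]=s['eef_pos']
W=np.linalg.inv(T@H); c['R']=W[:3,:3];c['t']=W[:3,3]
C={'wrist':c,'top':ctrl.get_calibration('top'),'side':ctrl.get_calibration('side')}
# order: lip R(-y), lip L, topfront R, topfront L, (back) topR topL
D={'wrist':[(375,193),(235,192),(386,130),(230,131)],'top':[(240,223.6),(186.9,223.9),(239.4,206.8),(183,207.7)],'side':[(286,222.9),(269.8,255.6),(274,199.2),(255.4,231.6)]}
def res(p,cams): return np.concatenate([((proj(k,hoodpts(p)[:4],C[k])-D[k])*(1 if k!='wrist' else .7)).ravel() for k in cams])
for cams in(['wrist','top','side'],['wrist','top'],['wrist'],['wrist','side']):
    r=least_squares(res,[.65,.144,.02,.065],args=(cams,),loss='soft_l1'); p=r.x
    print(cams,p,np.round(r.fun,1).tolist())
    L=hoodpts(p)[:2]; print('lip R,L',L)
E
python3 fit2.py
```

```text
['wrist', 'top', 'side'] [0.6547 0.1449 0.0192 0.0692] [-1.1, 2.1, 1.9, 3.6, 2.2, 0.6, 0.1, 0.5, 0.1, -0.3, -1.3, 0.5, -0.9, -1.0, -1.8, -0.9, -0.9, -1.2, -2.1, 0.1, -1.0, -0.8, -1.7, -0.7]
lip R,L [[0.5215 0.0623 0.0823]
 [0.5185 0.2223 0.0823]]
['wrist', 'top'] [0.6569 0.1449 0.0183 0.0642] [-1.4, 1.3, 2.0, 2.7, 1.8, 0.0, 0.2, -0.2, 0.1, -0.9, -1.3, -0.2, -0.9, -1.6, -1.7, -1.4]
lip R,L [[0.5235 0.0625 0.0811]
 [0.5206 0.2224 0.0811]]
['wrist'] [0.6613 0.1455 0.0129 0.0473] [-3.0, 0.2, 1.6, 1.1, 0.2, -0.1, -0.1, -0.8]
lip R,L [[0.5274 0.0638 0.0768]
 [0.5253 0.2238 0.0768]]
['wrist', 'side'] [0.6548 0.1464 0.022  0.0715] [-1.6, 1.8, 1.2, 3.5, 1.4, 0.1, -0.8, 0.3, -1.2, -1.2, -2.2, 0.2, -1.3, -0.8, -1.9, -0.6]
lip R,L [[0.5219 0.0634 0.0829]
 [0.5184 0.2234 0.0829]]
```

```bash
python3 - <<'E'
from h import *
for p,a in(([.45,.155,.2],.7),([.46,.155,.10],.785),([.47,.155,.046],.785),([.533,.156,.046],.785)): print(to(p,Rt(a,.018)))
E
```

```text
([-0.45, 1.58, 9.42], [0.005, 0.101, -0.006])
([-5.26, 1.59, 18.25], [0.005, 0.186, -0.006])
([-7.48, 1.59, 23.27], [0.005, 0.186, -0.006])
([-2.27, 1.56, 26.82], [0.005, 0.186, -0.006])
```

Request:
{"op": "play_rows", "data": {
  "moves": [
    [[-0.1,0.5,3.5],[0,0.05,0]],
    [[-0.3,1.2,7],[0,0.08,0]],
    [[-1,1.6,10],[0.005,0.12,-0.006]],
    [[-3,1.6,14],[0.005,0.16,-0.006]],
    [[-5.2,1.6,18],[0.005,0.186,-0.006]],
    [[-6.5,1.6,21],[0.005,0.186,-0.006]],
    [[-7.5,1.6,23.3],[0.005,0.186,-0.006]],
    [[-7.5,1.6,23.3],[0.005,0.186,-0.006]]
  ]
}}

```text
time_s: 4.9
eef_pos: [0.4736, 0.1563, 0.0385]
orientation: [3.133, -0.775, 0.017]
wrist_force: [0.7, -0.2, 0.6]
finger_gap: 0.0003
grip_force: 0.0
```

```bash
python3 - <<'E'
from h import *
np.set_printoptions(precision=4,suppress=True)
s=ctrl.sense();print(s['eef_pos'],s['orientation'],s['joints'],s['wrist_force'])
im=save('wrist','w2')
for l in('hood_lip','catch_tongue','keeper'): print(l,[(np.round(d['xyz'],4),round(d['p'],2)) for d in ctrl.recognise('wrist',l)[:3]])
print(to([.533,.156,.046],Rt(.785,.018)))
E
```

```text
[0.4736 0.1563 0.0385] [ 3.1334 -0.775   0.0169] [ 0.4714 -0.8529  2.4548 -0.4252  0.8672  2.1925] [ 0.736  -0.1563  0.6265]
hood_lip [(array([0.5303, 0.1444, 0.1119]), 0.88), (array([0.5219, 0.1836, 0.0611]), 0.17)]
catch_tongue [(array([0.5265, 0.1821, 0.0616]), 0.97)]
keeper [(array([0.5343, 0.1449, 0.1083]), 0.75)]
([3.92, 0.36, 4.06], [0.004, -0.001, -0.003])
```

View pics/w2.png

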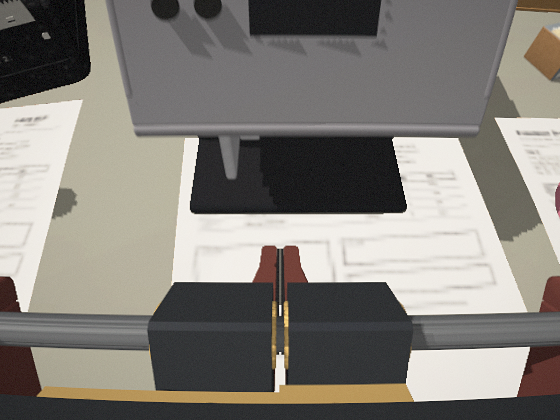

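Request:
{"op": "play_rows", "data": {
  "moves": [
    [[1,0.1,1],[0,0,0]],
    [[2,0.2,2],[0,0,0]],
    [[2.7,0.2,2.7],[0,0,0]],
    [[2.7,0.2,2.7],[0,0,0]]
  ]
}}

```text
time_s: 5.5
eef_pos: [0.5151, 0.1574, 0.0463]
orientation: [3.14, -0.785, 0.014]
wrist_force: [0.2, 0.1, 0.1]
finger_gap: 0.0003
grip_force: 0.0
```

```bash
python3 - <<'E'
from h import *
np.set_printoptions(precision=4,suppress=True)
s=ctrl.sense();print(s['eef_pos'],s['orientation'],s['joints'],s['wrist_force'])
R=Rt(.785,.018)
for p in([.533,.157,.046],[.533,.178,.046],[.533,.181,.046],[.533,.181,.060]):print(to(p,R))
E
```

```text
[0.5151 0.1574 0.0463] [ 3.14   -0.7854  0.0139] [ 0.4128 -0.6971  2.3631 -0.4062  0.7739  2.159 ] [0.1734 0.0777 0.1027]
([1.25, 0.06, 1.29], [0.005, -0.0, -0.003])
([1.27, -2.04, 1.31], [0.005, -0.0, -0.003])
([1.27, -2.34, 1.31], [0.005, -0.0, -0.003])
([2.26, -2.34, 0.32], [0.005, -0.0, -0.003])
```

Request:
{"op": "play_rows", "data": {
  "moves": [
    [[0.6,0,0.6],[0,0,0]],
    [[1.25,0,1.3],[0,0,0]],
    [[1.25,-0.5,1.3],[0,0,0]],
    [[1.25,-1,1.3],[0,0,0]],
    [[1.25,-1.5,1.3],[0,0,0]],
    [[1.25,-2,1.3],[0,0,0]],
    [[1.25,-2,1.3],[0,0,0]]
  ]
}}

```text
time_s: 6.2
eef_pos: [0.5309, 0.1778, 0.0432]
orientation: [3.138, -0.783, 0.017]
wrist_force: [0.5, -3.3, 0.0]
finger_gap: 0.001
grip_force: 1.8
```

Request:
{"op": "play_rows", "data": {
  "moves": [
    [[0,-0.5,0],[0,0,0]],
    [[0,-1,0],[0,0,0]],
    [[0,-1.3,0],[0,0,0]],
    [[0,-1.3,0],[0,0,0]]
  ]
}}

```text
time_s: 6.6
eef_pos: [0.5307, 0.1904, 0.0427]
orientation: [3.138, -0.782, 0.016]
wrist_force: [-1.5, -5.1, 0.6]
finger_gap: 0.0006
grip_force: 2.6
```

```bash
python3 - <<'E'
from h import *
np.set_printoptions(precision=4,suppress=True)
s=ctrl.sense();print(s['eef_pos'],s['orientation'],s['joints'],s['wrist_force'])
im=save('wrist','w3')
print([(np.round(d['xyz'],4),round(d['p'],2)) for d in ctrl.recognise('wrist','catch_tongue')[:3]])
E
```

```text
[0.5307 0.1904 0.0427] [ 3.1376 -0.7819  0.0161] [ 0.4836 -0.558   2.2852 -0.4892  0.7522  2.2859] [-1.5455 -5.1161  0.6195]
[(array([0.523 , 0.2035, 0.0637]), 0.59)]
```

View pics/w3.png

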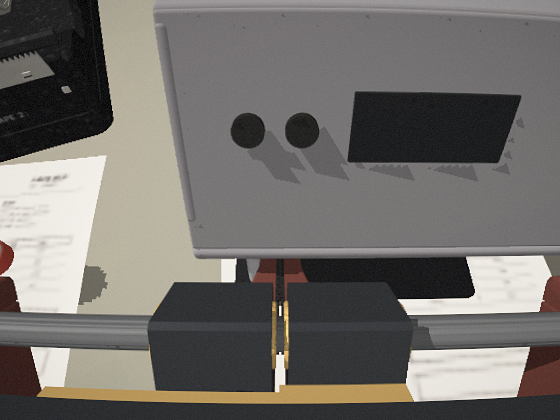

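```bash
python3 - <<'E'
from h import *
s=ctrl.sense();R0=Ro.from_euler('xyz',s['orientation'])
E=lambda t:np.array([.115-.25*np.cos(t)-.005*np.sin(t),0,.07+.25*np.sin(t)-.005*np.cos(t)])
for t in [.065,.1,.15,.2,.25,.3,.35,.4,.5,.6,.7,.8,.9,1.,1.1,1.2,1.3,1.4,1.5]:
    d=Ro.from_euler('z',.018).apply(E(t)-E(.065)+[0,0,.015]); print(t,(R0.inv().apply(d)*100).round(1).tolist())
E
```

```text
0.065 [1.1, 0.0, -1.1]
0.1 [1.7, 0.0, -1.6]
0.15 [2.7, 0.0, -2.4]
0.2 [3.7, 0.0, -3.2]
0.25 [4.7, 0.0, -3.9]
0.3 [5.8, 0.0, -4.5]
0.35 [6.9, 0.0, -5.1]
0.4 [8.0, 0.0, -5.6]
0.5 [10.4, 0.0, -6.5]
0.6 [12.8, 0.0, -7.1]
0.7 [15.3, 0.0, -7.5]
0.8 [17.8, 0.0, -7.7]
0.9 [20.3, 0.0, -7.6]
1.0 [22.7, 0.0, -7.2]
1.1 [25.2, -0.0, -6.6]
1.2 [27.5, -0.0, -5.8]
1.3 [29.8, -0.0, -4.7]
1.4 [31.9, -0.0, -3.4]
1.5 [33.9, -0.0, -1.9]
```

Request:
{"op": "play_rows", "data": {
  "moves": [
    [[0.6,0,-0.6],[0,0,0]],
    [[1.1,0,-1.1],[0,0,0]],
    [[1.7,0,-1.6],[0,0,0]],
    [[2.2,0,-2],[0,0,0]],
    [[2.7,0,-2.4],[0,0,0]],
    [[3.2,0,-2.8],[0,0,0]],
    [[3.7,0,-3.2],[0,0,0]],
    [[4.2,0,-3.5],[0,0,0]],
    [[4.7,0,-3.9],[0,0,0]]
  ]
}}

```text
time_s: 7.6
eef_pos: [0.5358, 0.1897, 0.1016]
orientation: [3.136, -0.778, 0.016]
wrist_force: [2.8, -6.3, -6.0]
finger_gap: 0.0005
grip_force: 3.5
```

```bash
python3 - <<'E'
from h import *
np.set_printoptions(precision=4,suppress=True)
s=ctrl.sense();print(s['eef_pos'],s['orientation'],s['joints'],s['wrist_force'])
a=save('side','s4');b=save('wrist','w4')
cv2.imwrite('pics/c4.png',np.hstack([cv2.resize(a[160:310,150:350],(400,300)),cv2.resize(b,(400,300))])[:,:,::-1])
E
```

```text
[0.5358 0.1897 0.1016] [ 3.1359 -0.7785  0.0163] [ 0.4752 -0.6024  2.2038 -0.4282  0.8652  2.1975] [ 2.761  -6.287  -5.9606]
```

View pics/c4.png

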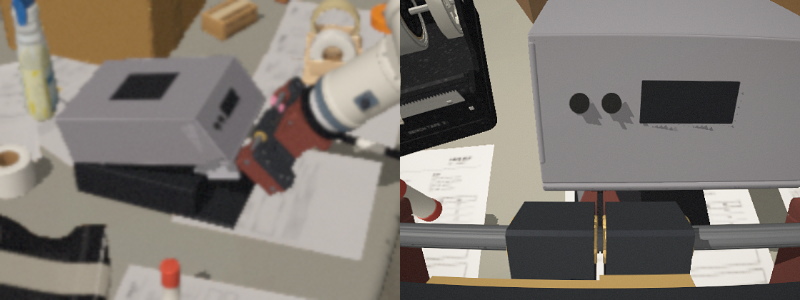

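The hood is rising, with a lift force of about 6 N and a visible gap at its front edge, so the catch is clear. I'll continue the swing.

Request:
{"op": "play_rows", "data": {
  "moves": [
    [[0.5,0,-0.3],[0,0,0]],
    [[1.1,0,-0.6],[0,0,0]],
    [[2.2,0,-1.2],[0,0,0]],
    [[3.3,0,-1.7],[0,0,0]],
    [[4.5,0,-2.2],[0,0,0]],
    [[5.7,0,-2.6],[0,0,0]],
    [[6.9,0,-2.9],[0,0,0]],
    [[8.1,0,-3.2],[0,0,0]],
    [[9.3,0,-3.4],[0,0,0]],
    [[10.6,0,-3.6],[0,0,0]],
    [[11.9,0,-3.7],[0,0,0]],
    [[13.1,0,-3.8],[0,0,0]]
  ]
}}

```text
time_s: 8.9
eef_pos: [0.6025, 0.191, 0.2216]
orientation: [3.136, -0.779, 0.016]
wrist_force: [-0.4, -5.1, -5.6]
finger_gap: 0.0002
grip_force: 5.1
```

Request:
{"op": "play_rows", "data": {
  "moves": [
    [[1.2,0,0],[0,0,0]],
    [[2.5,0,0.1],[0,0,0]],
    [[3.7,0,0.3],[0,0,0]],
    [[4.9,0,0.5],[0,0,0]],
    [[6.2,0,0.8],[0,0,0]],
    [[7.4,0,1.1],[0,0,0]],
    [[8.6,0,1.5],[0,0,0]],
    [[9.7,0,1.9],[0,0,0]]
  ]
}}

```text
time_s: 9.7
eef_pos: [0.6846, 0.1924, 0.2754]
orientation: [3.137, -0.777, 0.016]
wrist_force: [-1.6, -3.2, -5.8]
finger_gap: 0.0003
grip_force: 7.5
```

```bash
python3 - <<'E'
from h import *
np.set_printoptions(precision=4,suppress=True)
s=ctrl.sense();print(s['eef_pos'],s['orientation'],s['joints'],s['wrist_force'])
a=save('side','s5');b=save('top','t5')
cv2.imwrite('pics/c5.png',np.hstack([cv2.resize(a[110:310,150:420],(400,300)),cv2.resize(b[80:260,130:370],(400,300))])[:,:,::-1])
E
```

```text
[0.6846 0.1924 0.2754] [ 3.1367 -0.7775  0.0162] [ 0.3373 -0.2414  1.6309 -0.2688  1.0184  1.9474] [-1.5883 -3.2252 -5.8237]
```

View pics/c5.png

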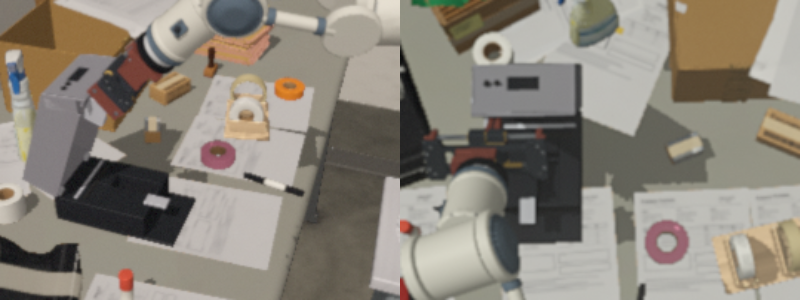

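The hood now stands at about 1.2 rad (left crop, (60,130)). I'll push it on to about 1.5.

Request:
{"op": "play_rows", "data": {
  "moves": [
    [[1.2,0,0.5],[0,0,0]],
    [[2.3,0,1.1],[0,0,0]],
    [[3.4,0,1.7],[0,0,0]],
    [[4.4,0,2.4],[0,0,0]],
    [[5.4,0,3.1],[0,0,0]],
    [[6.4,0,3.9],[0,0,0]],
    [[6.4,0,3.9],[0,0,0]],
    [[6.4,0,3.9],[0,0,0]]
  ]
}}

```text
time_s: 10.6
eef_pos: [0.7573, 0.193, 0.2916]
orientation: [3.136, -0.777, 0.016]
wrist_force: [1.6, -5.3, -9.0]
finger_gap: 0.0004
grip_force: 4.8
```

```bash
python3 - <<'E'
from h import *
np.set_printoptions(precision=4,suppress=True)
s=ctrl.sense();print(s['eef_pos'],s['orientation'],s['wrist_force'])
a=save('side','s6');b=save('top','t6')
cv2.imwrite('pics/c6.png',np.hstack([cv2.resize(a[110:310,150:420],(400,300)),cv2.resize(b[80:260,130:370],(400,300))])[:,:,::-1])
E
```

```text
[0.7573 0.193  0.2916] [ 3.1358 -0.7772  0.0163] [ 1.5541 -5.2637 -8.9654]
```

View pics/c6.png

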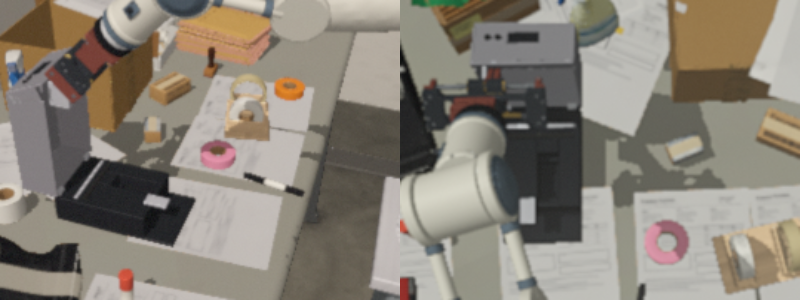

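The hood is upright, at about 1.5 rad. I'll withdraw towards -x and go above the rack.

```bash
python3 - <<'E'
from h import *
s=ctrl.sense();p=s['eef_pos']
for q,a,w in((p+[-.04,0,0],.785,.018),([.62,.15,.33],.785,.018),([.55,.0,.33],.4,.1),([.48,-.15,.28],0.1,.2),([.47,-.215,.22],0,.25)): print(to(q,Rt(a,w)))
E
```

```text
([-2.85, -0.05, -2.81], [0.007, 0.008, -0.001])
([-7.14, 4.15, -12.36], [0.007, 0.008, -0.001])
([-12.3, 19.06, -17.35], [0.052, -0.377, -0.071])
([-20.97, 33.95, -18.79], [0.085, -0.675, -0.171])
([-25.97, 40.42, -15.25], [0.096, -0.773, -0.224])
```

Request:
{"op": "play_rows", "data": {
  "moves": [
    [[-1.4,0,-1.4],[0,0,0]],
    [[-2.8,0,-2.8],[0,0,0]],
    [[-4.5,1,-6],[0,0,0]],
    [[-6,3,-9],[0,0,0]],
    [[-7.5,6,-12],[0.01,-0.06,-0.01]],
    [[-9,10,-14.5],[0.03,-0.18,-0.04]],
    [[-11,14.5,-16.5],[0.04,-0.3,-0.06]],
    [[-13,19,-17.5],[0.05,-0.38,-0.08]],
    [[-15.5,23.5,-18],[0.06,-0.48,-0.11]],
    [[-18,28,-18.5],[0.07,-0.58,-0.14]],
    [[-21,32.5,-18.5],[0.085,-0.675,-0.18]],
    [[-23.5,36.5,-17],[0.09,-0.74,-0.2]]
  ],
  "fingers": 0.3
}}

```text
time_s: 11.9
eef_pos: [0.4786, -0.1686, 0.2597]
orientation: [3.138, -0.045, 0.23]
wrist_force: [0.4, 0.2, 0.2]
finger_gap: 0.0571
grip_force: 0.0
```

```bash
python3 - <<'E'
from h import *
print(to([.46,-.213,.22],Rt(0,.25)))
E
```

```text
([-3.0, 3.88, 3.86], [0.005, -0.045, -0.021])
```

Request:
{"op": "play_rows", "data": {
  "moves": [
    [[-1.5,2,2],[0,-0.02,-0.01]],
    [[-3,3.9,3.9],[0.005,-0.045,-0.02]],
    [[-3,3.9,3.9],[0.005,-0.045,-0.02]],
    [[-3,3.9,3.9],[0.005,-0.045,-0.02]]
  ]
}}

```text
time_s: 12.3
eef_pos: [0.4599, -0.2109, 0.2175]
orientation: [-3.138, 0.002, 0.247]
wrist_force: [1.0, 1.1, 0.5]
finger_gap: 0.0573
grip_force: 0.0
```

```bash
cat >> h.py <<'E'
def wcal():
    s=ctrl.sense(); c=ctrl.get_calibration('wrist'); T=np.eye(4);T[:3,:3]=Ro.from_euler('xyz',s['orientation']).as_matrix();T[:3,3]=s['eef_pos']
    W=np.linalg.inv(T@np.array(c['hand_eye'])); c['R']=W[:3,:3];c['t']=W[:3,3]; return c
def unproj(uv,z,c):
    "pixels to world points on the plane at height z"
    q=cv2.undistortPoints(np.array(uv,float).reshape(-1,1,2),K(c),np.array(c['dist'],float))[:,0]
    d=np.c_[q,np.ones(len(q))]@c['R']; o=-c['R'].T@c['t']; return o+d*((z-o[2])/d[:,2])[:,None]
E
python3 - <<'E'
from h import *
np.set_printoptions(precision=4,suppress=True)
s=ctrl.sense();print(s['eef_pos'],s['orientation'],s['wrist_force'])
im=save('wrist','w7')
for l in('roll_center','tape_center','rack'): print(l,[(np.round(d['xyz'],4),round(d['p'],2)) for d in ctrl.recognise('wrist',l)[:3]])
for d in ctrl.cut_out('wrist','roll_center')[:3]:
    m=d['mask'].astype(np.uint8); print(d['p'],m.sum(),cv2.minAreaRect(cv2.findNonZero(m)))
E
```

```text
[ 0.4599 -0.2109  0.2175] [-3.138   0.0021  0.2474] [1.0048 1.0777 0.4658]
roll_center [(array([ 0.4354, -0.4236,  0.0236]), 0.82), (array([ 0.5276, -0.0877,  0.0201]), 0.8), (array([ 0.5009, -0.2146,  0.0832]), 0.58)]
tape_center [(array([ 0.5174, -0.3036,  0.086 ]), 0.67)]
rack [(array([ 0.5043, -0.2534,  0.0097]), 0.72)]
0.98 2383 ((297.58685302734375, 161.54666137695312), (29.369651794433594, 85.66883087158203), 1.6846843957901)
0.69 3414 ((457.5, 251.5), (57.0, 77.0), 90.0)
0.66 5054 ((176.5, 97.0), (84.0, 85.0), 90.0)
```

View pics/w7.png

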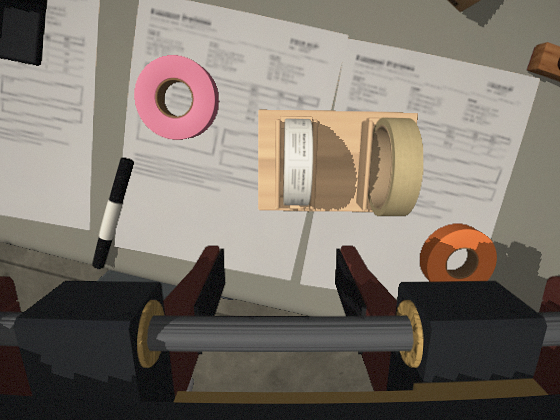

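The white label roll stands in the rack's left slot at (298,162), with printed text on its rim. The pink ring at (176,97) and the orange ring at (458,255) are decoys lying flat, and the tan roll at (397,165) is the tape. I'll fit a disc model to the white roll's mask.

```bash
python3 - <<'E'
from h import *
from scipy.optimize import minimize
np.set_printoptions(precision=4,suppress=True)
ctrl.camera('wrist'); c=wcal()
m=[d['mask'] for d in ctrl.cut_out('wrist','roll_center') if d['mask'][162,298]][0]
t=np.linspace(0,2*np.pi,60)
def sil(p):
    P=np.vstack([np.c_[.0415*np.cos(t),0*t+v,.0415*np.sin(t)] for v in(-.012,.012)])
    P=Ro.from_euler('z',p[2]).apply(P)+[p[0],p[1],.0495]
    h=cv2.convexHull(proj('',P,c).astype(np.float32)); q=np.zeros((420,560),np.uint8)
    cv2.fillConvexPoly(q,np.round(h*16).astype(np.int32),255,cv2.LINE_AA,4); return q/255.
r=min((minimize(lambda p:np.abs(sil(p)-m).sum(),x,method='Nelder-Mead',options=dict(initial_simplex=[x,np.add(x,[.01,0,0]),np.add(x,[0,.01,0]),np.add(x,[0,0,.1])])) for x in([.495,-.214,.25],[.49,-.212,.2])),key=lambda r:r.fun)
print(r.x,r.fun,m.sum(),c['t']); x,y,w=r.x
print('rack corners z=.008..',unproj([(259,210),(370,211),(259,110)],.04,c))
for z in(.13,.061): print(to([x,y,z],Rt(0,w)))
s=ctrl.sense();print(s['eef_pos'],s['orientation'])
E
```

```text
[ 0.4957 -0.2156  0.2469] 232.09803921568627 2402 [-0.3152  0.3496  0.4904]
rack corners z=.008.. [[ 0.4389 -0.192   0.04  ]
 [ 0.4661 -0.3031  0.04  ]
 [ 0.535  -0.1691  0.04  ]]
([3.42, 1.39, 8.71], [-0.004, 0.004, 0.002])
([3.44, 1.42, 15.61], [-0.004, 0.004, 0.002])
[ 0.4596 -0.2108  0.2172] [-3.1376  0.0037  0.2486]
```

Request:
{"op": "play_rows", "data": {
  "moves": [
    [[1.2,0.5,3],[0,0,0]],
    [[2.4,1,6],[0,0,0]],
    [[3.4,1.4,8.7],[0,0,0]],
    [[3.4,1.4,10.5],[0,0,0]],
    [[3.4,1.4,12.5],[0,0,0]],
    [[3.4,1.4,14.5],[0,0,0]],
    [[3.4,1.4,15.6],[0,0,0]],
    [[3.4,1.4,15.6],[0,0,0]],
    [[3.4,1.4,15.6],[0,0,0]]
  ]
}}

```text
time_s: 13.55
eef_pos: [0.4949, -0.216, 0.0608]
orientation: [-3.137, 0.004, 0.248]
wrist_force: [-0.1, 0.5, -0.1]
finger_gap: 0.0572
grip_force: 0.0
```

Request:
{"op": "play_rows", "data": {
  "moves": [
    [[0,0,0],[0,0,0]],
    [[0,0,0],[0,0,0]],
    [[0,0,0],[0,0,0]],
    [[0,0,0],[0,0,0]],
    [[0,0,0],[0,0,0]],
    [[0,0,0],[0,0,0]],
    [[0,0,0],[0,0,0]],
    [[0,0,0],[0,0,0]]
  ],
  "fingers": -1
}}

```text
time_s: 14.35
eef_pos: [0.4946, -0.216, 0.0602]
orientation: [-3.137, 0.005, 0.248]
wrist_force: [-0.6, -0.6, 1.5]
finger_gap: 0.0243
grip_force: 30.0
```

Request:
{"op": "play_rows", "data": {
  "moves": [
    [[0,0,-1.5],[0,0,0]],
    [[0,0,-4],[0,0,0]],
    [[0,0,-8],[0,0,0]],
    [[0,0,-12],[0,0,0]],
    [[0,0,-16],[0,0,0]],
    [[0,0,-19],[0,0,0]],
    [[0,0,-20],[0,0,0]]
  ]
}}

```text
time_s: 15.05
eef_pos: [0.4965, -0.217, 0.2651]
orientation: [-3.141, 0.0, 0.248]
wrist_force: [-0.7, -0.4, -0.2]
finger_gap: 0.0238
grip_force: 30.0
```

```bash
python3 - <<'E'
from h import *
s=ctrl.sense();print(s['eef_pos'],s['finger_gap'],s['wrist_force'])
print(to([.51,.13,.26],Rt(0,.018)))
E
```

```text
[ 0.49649926 -0.21702418  0.26508759] 0.023837927391204865 [-0.74199709 -0.38575986 -0.24275075]
([9.82, -33.31, 0.53], [-0.001, 0.0, 0.23])
```

Request:
{"op": "play_rows", "data": {
  "moves": [
    [[1,-3.5,0.1],[0,0,0.03]],
    [[2,-7,0.2],[0,0,0.06]],
    [[3,-11,0.3],[0,0,0.09]],
    [[4.5,-15,0.4],[0,0,0.12]],
    [[5.7,-19,0.5],[0,0,0.15]],
    [[7,-23,0.5],[0,0,0.18]],
    [[8,-27,0.5],[0,0,0.21]],
    [[9,-30.5,0.5],[0,0,0.23]],
    [[9.8,-33.3,0.5],[0,0,0.23]],
    [[9.8,-33.3,0.5],[0,0,0.23]],
    [[9.8,-33.3,0.5],[0,0,0.23]],
    [[9.8,-33.3,0.5],[0,0,0.23]]
  ]
}}

```text
time_s: 16.25
eef_pos: [0.509, 0.1293, 0.2557]
orientation: [-3.138, 0.007, 0.017]
wrist_force: [0.2, 0.2, -0.6]
finger_gap: 0.024
grip_force: 30.0
```

```bash
python3 - <<'E'
from h import *
np.set_printoptions(precision=4,suppress=True)
im=save('wrist','w8'); c=wcal(); np.save('c8.npy',c,allow_pickle=True)
s=ctrl.sense();print(s['eef_pos'],s['orientation'])
Rz=Ro.from_euler('z',.018)
B=lambda L:Rz.apply(L)+[.656,.145,0]
q=lambda L:proj('',B(L),c)
bay=q([[-.06,-.0335,.06],[.03,-.0335,.06],[.03,.0035,.06],[-.06,.0035,.06]]); blk=q([[-.07,-.074,.06],[-.07,.074,.06]])
print(bay,blk)
big=im.copy()
for r in np.vstack([bay,blk]): cv2.circle(big,tuple(int(round(v)) for v in r),2,(255,0,0),-1)
g=cv2.convertScaleAbs(big,alpha=1.6,beta=20)
cv2.imwrite('pics/w8b.png',g[:,:,::-1])
E
```

```text
[0.5091 0.1291 0.2558] [-3.1382  0.0069  0.0163]
[[302.0195 105.3476]
 [303.1085   7.7936]
 [264.1257   7.8786]
 [265.1446 105.4098]] [[341.899  115.7092]
 [195.8591 116.1821]]
```

View pics/w8b.png

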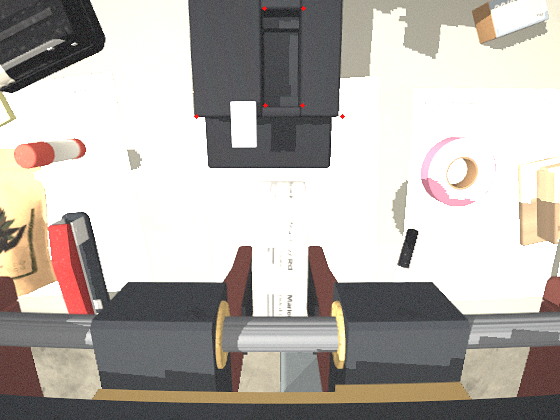

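The crop shows the bay slot at columns 262–300, with its front end near row 107. That is within about 2.5 px of my projection, so I shift the target about 2 mm to the left and move over the bay.

```bash
python3 - <<'E'
from h import *
for p in([.64,.1315,.2],[.64,.1315,.12],[.64,.1315,.085],[.64,.1315,.0735]): print(to(p,Rt(0,.018)))
E
```

```text
([13.13, -0.0, 5.49], [-0.003, 0.007, -0.002])
([13.18, 0.02, 13.49], [-0.003, 0.007, -0.002])
([13.21, 0.03, 16.99], [-0.003, 0.007, -0.002])
([13.22, 0.04, 18.14], [-0.003, 0.007, -0.002])
```

Request:
{"op": "play_rows", "data": {
  "moves": [
    [[2.5,0,0.5],[0,0,0]],
    [[6,0,1.5],[0,0,0]],
    [[9.5,0,3],[0,0,0]],
    [[12,0,4.5],[-0.003,0.007,0]],
    [[13.1,0,5.5],[-0.003,0.007,-0.002]],
    [[13.1,0,7.5],[-0.003,0.007,-0.002]],
    [[13.2,0,9.5],[-0.003,0.007,-0.002]],
    [[13.2,0,11.5],[-0.003,0.007,-0.002]],
    [[13.2,0,12.5],[-0.003,0.007,-0.002]],
    [[13.2,0,12.5],[-0.003,0.007,-0.002]],
    [[13.2,0,12.5],[-0.003,0.007,-0.002]]
  ]
}}

```text
time_s: 17.4
eef_pos: [0.6404, 0.1327, 0.1315]
orientation: [-3.141, -0.002, 0.019]
wrist_force: [0.4, 0.4, -0.6]
finger_gap: 0.0237
grip_force: 30.0
```

```bash
python3 - <<'E'
from h import *
s=ctrl.sense();print(s['eef_pos'],s['orientation'],s['wrist_force'])
for p in([.64,.1315,.1],[.64,.1315,.0735]): print(to(p,Rt(0,.018)))
E
```

```text
[0.64042975 0.13274352 0.13151784] [-3.14058772e+00 -1.76624319e-03  1.92859715e-02] [ 0.38639538  0.38459912 -0.55515223]
([-0.05, 0.13, 3.15], [-0.001, -0.002, 0.001])
([-0.06, 0.13, 5.8], [-0.001, -0.002, 0.001])
```

Request:
{"op": "play_rows", "data": {
  "moves": [
    [[0,0.1,0.8],[0,0,0]],
    [[0,0.1,1.6],[0,0,0]],
    [[0,0.1,2.4],[0,0,0]],
    [[0,0.1,3.2],[0,0,0]],
    [[0,0.1,4],[0,0,0]],
    [[0,0.1,4],[0,0,0]]
  ]
}}

```text
time_s: 18.0
eef_pos: [0.6395, 0.1319, 0.0882]
orientation: [-3.141, 0.002, 0.02]
wrist_force: [-0.4, -0.2, -0.8]
finger_gap: 0.0238
grip_force: 30.0
```

Request:
{"op": "play_rows", "data": {
  "moves": [
    [[0,0,0.3],[0,0,0]],
    [[0,0,0.6],[0,0,0]],
    [[0,0,0.9],[0,0,0]],
    [[0,0,1.2],[0,0,0]],
    [[0,0,1.4],[0,0,0]],
    [[0,0,1.4],[0,0,0]]
  ]
}}

```text
time_s: 18.6
eef_pos: [0.6402, 0.132, 0.0759]
orientation: [-3.141, -0.0, 0.02]
wrist_force: [-0.7, 0.3, -1.1]
finger_gap: 0.0236
grip_force: 30.0
```

Request:
{"op": "play_rows", "data": {
  "moves": [
    [[0,0,0.1],[0,0,0]],
    [[0,0,0.2],[0,0,0]],
    [[0,0,0.3],[0,0,0]],
    [[0,0,0.4],[0,0,0]],
    [[0,0,0.4],[0,0,0]]
  ]
}}

```text
time_s: 19.1
eef_pos: [0.6404, 0.132, 0.0724]
orientation: [-3.141, -0.001, 0.02]
wrist_force: [0.8, -0.5, -1.6]
finger_gap: 0.0241
grip_force: 30.0
```

Request:
{"op": "play_rows", "data": {
  "moves": [
    [[0,0,0.1],[0,0,0]],
    [[0,0,0.2],[0,0,0]],
    [[0,0,0.2],[0,0,0]]
  ]
}}

```text
time_s: 19.4
eef_pos: [0.6408, 0.132, 0.0722]
orientation: [-3.141, -0.003, 0.02]
wrist_force: [-2.2, 0.4, 5.8]
finger_gap: 0.0239
grip_force: 30.0
```

Contact at 5.8 N upward with the TCP at z = 0.072, as expected for a seated roll. I'll release to a small opening so the fingers clear the deck and hood, then retreat straight up.

Request:
{"op": "play_rows", "data": {
  "moves": [
    [[0,0,0],[0,0,0]],
    [[0,0,0],[0,0,0]],
    [[0,0,0],[0,0,0]],
    [[0,0,0],[0,0,0]],
    [[0,0,0],[0,0,0]],
    [[0,0,0],[0,0,0]]
  ],
  "fingers": 0.2
}}

```text
time_s: 20.0
eef_pos: [0.6403, 0.132, 0.0702]
orientation: [-3.141, -0.0, 0.02]
wrist_force: [0.3, -0.3, 0.6]
finger_gap: 0.0525
grip_force: 0.0
```

Request:
{"op": "play_rows", "data": {
  "moves": [
    [[0,0,-1],[0,0,0]],
    [[0,0,-2.5],[0,0,0]],
    [[0,0,-5],[0,0,0]],
    [[-1,0,-8],[0,0,0]],
    [[-4,0,-12],[0,0,0]],
    [[-8,0,-15],[0,0,0]],
    [[-12,0,-18],[0,0,0]],
    [[-13,0,-18],[0,0,0]],
    [[-13,0,-18],[0,0,0]],
    [[-13,0,-18],[0,0,0]]
  ]
}}

```text
time_s: 21.0
eef_pos: [0.5106, 0.1293, 0.2499]
orientation: [-3.141, -0.001, 0.02]
wrist_force: [1.2, -0.9, -0.9]
finger_gap: 0.0527
grip_force: 0.0
```

```bash
python3 - <<'E'
from h import *
from scipy.optimize import minimize
np.set_printoptions(precision=4,suppress=True)
print(ctrl.sense()['eef_pos'])
for cam in('wrist','top','side'):
    im=save(cam,'end_'+cam); c=wcal() if cam=='wrist' else ctrl.get_calibration(cam)
    u=proj('',[[.641,.131,.0615]],c)[0].round(1); print(cam,'bay roll at px',u,[(np.round(d['xyz'],3),round(d['p'],2)) for d in ctrl.recognise(cam,'roll_center')[:4]])
    for d in ctrl.cut_out(cam,'roll_center')[:5]:
        m=d['mask'].astype(np.uint8); r=cv2.minAreaRect(cv2.findNonZero(m)); print('  ',round(d['p'],2),m.sum(),np.round(r[0],1),np.round(r[1],1),round(r[2],1))
print('hood',[(np.round(d['xyz'],3),round(d['p'],2)) for d in ctrl.recognise('side','hood_lip')[:2]])
for l in ['tape_center','staple_box','parcel','stapler','marker','glue_stick','stamp']: print(l,[(np.round(d['xyz'],3),round(d['p'],2)) for d in ctrl.recognise('top',l)[:2]])
E
```

```text
[0.5106 0.1293 0.2499]
wrist bay roll at px [282.2  59.5] [(array([ 0.529, -0.083,  0.02 ]), 0.84), (array([0.639, 0.129, 0.093]), 0.75), (array([0.429, 0.382, 0.037]), 0.24)]
   0.9 2652 [281.  57.] [92. 30.] 90.0
   0.61 3858 [459. 175.] [70. 74.] 90.0
top bay roll at px [218.1 184.9] [(array([ 0.43 , -0.428,  0.024]), 0.9), (array([ 0.526, -0.08 ,  0.03 ]), 0.74)]
   0.67 541 [404.5 256. ] [26. 27.] 90.0
side bay roll at px [240.3 231.7] [(array([ 0.527, -0.074,  0.024]), 0.91), (array([0.637, 0.142, 0.08 ]), 0.9), (array([ 0.427, -0.416,  0.025]), 0.74), (array([ 0.697, -0.095,  0.038]), 0.73)]
   0.84 400 [240.5 228. ] [27.2 17.7] 14.0
   0.65 397 [296.5 212.5] [19. 23.] 90.0
   0.5 277 [345. 169.] [14. 20.] 90.0
hood [(array([ 0.502, -0.228,  0.024]), 0.67), (array([0.785, 0.195, 0.201]), 0.64)]
tape_center [(array([ 0.509, -0.307,  0.086]), 0.89)]
staple_box [(array([ 0.697, -0.122,  0.032]), 0.65), (array([0.782, 0.152, 0.296]), 0.59)]
parcel [(array([ 0.726, -0.308,  0.042]), 0.92)]
stapler [(array([0.389, 0.386, 0.046]), 0.56), (array([ 0.726, -0.313,  0.043]), 0.56)]
marker []
glue_stick [(array([0.541, 0.376, 0.08 ]), 0.53)]
stamp [(array([ 0.656, -0.454,  0.021]), 0.73), (array([0.715, 0.183, 0.292]), 0.34)]
```

```bash
python3 -c "
from plant import ctrl
print(ctrl.sign_off())"
```

```text
the job is handed in; nothing more can be done
None
```

The job is handed in at about 21 s with no verdict returned: hood upright at about 1.5 rad, white label roll released and standing in the bay within about 3 mm of its middle, and tape roll and bystanders where they were (marker not re-detected at the end); I viewed 12 pictures, over the limit of 10.

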